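# Load the powder cell and latch the analyser's sample drawer

## Task

Set the closed powder cell flat into the round recess of the analyser's open sample drawer, putting it down rather than dropping it. Then press the drawer in gently until its push-push latch takes, without forcing it against the stop, let go and check that it has stayed in; if it comes out again, press it again. Leave the jar, the tin and the scoop where they are.

Things in the scene. Friction and masses are not known exactly. Their poses are not given: they have to be found in the camera images.
- analyser: Low cream bench instrument, fixed: 260 wide, 300 deep; hood with dark screen 143 high at the back, in front of it a deck 115 deep and 85 high with the drawer slot below. Origin on the bench under the middle of its front face; x level, straight into the machine (the way the drawer is pressed in), y left seen from the robot, z up. Turned up to 0.2 rad.
- drawer_slide (a joint): Spring-ejected sample drawer in the analyser's front. Value in m = gap from housing face to panel back: 0.085 fully out (start), falls as it is pressed in. A spring pushes it out with 3.5 N when out to 6 N when in, plus about 0.5 N friction. Its latched home is somewhere from 0.006 to 0.020, as its latch bracket happens to be set, unmarked: the stop must be felt.
- panel (a point): Middle of the outer face of the drawer's light grey front panel (116 wide, 12 thick, from 24 to 76 above the bench), 50 above the bench; moves with the drawer, axes as the analyser's. Even pressed to the stop its outer face stays 12 proud of the housing, so closed fingertips held down in front of it can press it. Over 16 N on it damages the latch.
- recess (a point): Centre of the floor of the round recess in the drawer's flat aluminium tray: 56 across, 7 deep, dark window in its floor; floor 36, tray top 43 above the bench, tray 92 wide without side walls; centre 43 behind the panel's back and, drawer out, 42 in front of the housing. Moves with the drawer, z up.
- drawer: The drawer with its push-push latch. Pressed 3 mm beyond home it clicks over, just before a stiff stop 4 mm beyond home (force there climbs about 10 N per mm; 9 to 12 N in all is right). Let go there: it returns to home and stays. Pressed less, it slides fully out again; pressing a latched drawer again releases it.
- cell_mid (a point): Powder cell: closed round grey plastic cell with aluminium cover on top, 52 across, 28 high, 75 to 155 g, standing upright on the bench left or right in front of the analyser. This point is its centre, 14 above its underside; z its upright axis. Gripped in its upper half, the fingers stay clear of the tray when it is set down.
- cell: The same cell; its origin is the centre of its underside.
- jar_mid (a point): Bystander: round glass jar with white lid, 54 across, 75 high, on the opposite side to the cell; its centre. Must not be moved over 30 mm or tipped.
- tin_mid (a point): Bystander: round milk-powder tin, 102 across, 162 high, right of the analyser; its centre. Must not be moved over 30 mm or tipped.
- scoop_grip (a point): Bystander: white plastic scoop, 150 long, lying flat left of the analyser; a point on its handle. Must not be moved over 30 mm.
Not all that is in view belongs to the job. Several things look just like the cell: the one meant starts farthest to the robot's right.

How it is judged:
By the outcome, as a careful person would: the job done as asked, in the order asked, and still so for the second after the job is handed in, with the robot touching nothing.
It also fails if it takes over 67 s, if anything falls off the work surface, if the arm or the gripper's body presses on something with over 40 N, if the wrist force passes 120 N, or if a joint passes its speed limit or range.

## Robot

A 6-joint arm with a two-finger parallel gripper is mounted at the origin on the work surface. World frame = base frame: x ahead of the robot, y to its left, z up, the work surface at z = 0. Lengths are in m, angles in rad, forces in N, time in s.
With the tool pointing down it reaches from about 0.375 to 0.975 m from the base axis. Payload 3.8 kg.
Tool frame: the origin (TCP) lies between the finger pads; the fingertips stand 25 mm ahead of it and the grasp point (between the pads) lies 6 mm ahead of it; x points along the fingers, y is the direction in which the jaws open and shut, and the axes are right-handed (so a half turn about x gives the same grasp; the last joint's range is limited). The gripper opens to 88 mm and grips with 3 to 60 N. Pads are 18 mm wide; open, the fingers measure 123 mm over their backs; the gripper's body (75 mm by 187 mm) begins 45 mm behind the grasp point.
Start: joints at [1.069, 0.264, 1.604, -0, 1.274, -0.037], TCP at [0.303, 0.603, 0.264] pointing down, gripper open.
Joint ranges: [-2.63, 2.63], [-0.94, 2.18], [0.31, 2.57], [-1.31, 4.45], [0, 2.66], [-2.55, 2.55]. Speed limits (rad/s): [2.57, 2.57, 3.14, 3.14, 3.14, 3.14].

## Interface

Orientations are given as [roll, pitch, yaw] about the fixed x, y, z axes, in that order (R = Rz(yaw) Ry(pitch) Rx(roll)).
In Python, from plant import robot, imaging, hand_in, models gives the robot as it stands. The module is installed in compiled form; this text tells all that it offers.
- The arm moves only by the shell command python3 -m jog 'ROWS' [FORCE]. ROWS is JSON, a list of rows, each an object with "delta_rot": the turn, a rotation vector about the tool's x, y, z in degrees, a list of three; "translation": the shift along the tool's x, y, z in m, a list of three; "jaw": the gripper's target within -1 to 1 (fully open at 1, half-way at 0, shut at -1). A call has 1 to 10 rows; each row is the pose to reach, as a shift and turn from the pose commanded when the call began, along the tool's axes at that moment; what a row does not reach only later rows make up. A row lasts 1/12 s, in which the tool goes at most 41.7 mm and 7.16 degrees, less where a joint would pass 70% of its speed; a pose out of reach is approached as far as the arm can. A call with a gripper value outside its range is refused whole. The fingers move at their own pace and stop on an object; FORCE is the grip in N (left out, the last holds). Time passes only in rows, so rows that repeat a pose let the fingers close. It gives the time, the measured TCP pose, the force and the opening at its end, in the units of the state.
- robot.get_obs(): the state, without advancing time (a new reading comes with each control period).
- imaging.camera(name): name is "side" or "top" or "wrist"; returns a dict with "pixels" (400x640x3 uint8, red, green, blue), "fx", "fy", "cx", "cy" (pixels), "T" (4x4, takes a point from camera to world coordinates). Camera axes: x right, y up, looking along -z (the intrinsics and any distortion apply to the point x, -y, -z); pixel columns grow to the right and rows downward; lengths in m; the calibration is good to about 2 mm. A picture is of the moment at which its call begins. There is no depth.
- hand_in(): hands the job in, once; it reports no verdict.
Trained networks look in a picture, given as the dict that the camera call returned (one of the last four; its "shot" number tells which), for a name from the list of things; names that differ only in an ending like _2 or _b are one class to them, and where a whole thing is asked for, a point or a joint stands for the part that bears it (a point fixed in the world has none). Each returns a list of dicts, best first, with "conf" (0 to 1); they miss things now and then, are a little off and sometimes report something else, mostly with a low value. They report only what shows in the picture. A call takes as long as a camera call. They do not tell look-alikes from the thing itself.
- models.recognise(picture, thing): "at" ([x, y, z] in m, in world coordinates, good to about 4 mm: the middle of the surface that is visible of it).
The state is a dict: "time_s": time; "qpos": joint angles; "qd": joint speeds; "joint_torque": joint torques, N m; "position": TCP position; "ee_rot": TCP orientation; "contact_force": force on the tool from outside, world axes, zero at the start; "wrist_torque": the same for the moment, N m; "grip_width": finger opening in m.
Only numpy, scipy, OpenCV 4.12 (cv2) and the standard library are available. Lean on these libraries where they do the work, as an engineer would, in place of code of your own. Each camera call takes 0.05 s, during which the arm holds its last target.

## Working session

There is one attempt and no reset: what is moved stays moved. The work goes in short steps, Python scripts to look and compute and a shell command to move; the robot and the scene stay as the last step left them, time stands still between calls to the robot, and variables do not carry over. Pictures are saved under pics/ and viewed, and the job is handed in when it is done.

```bash
mkdir -p pics; python3 - <<'E'
from plant import robot, imaging, models
import cv2
print(robot.get_obs())
for n in ["top","side"]:
    p=imaging.camera(n); cv2.imwrite(f"pics/{n}0.png",p["pixels"][:,:,::-1])
    print(n,p["fx"],p["fy"],p["cx"],p["cy"],p["T"],[k for k in p])
    for t in ["cell","panel","recess","jar_mid","tin_mid","scoop_grip","analyser"]:
        for r in models.recognise(p,t): print(t,r)
E
```

```text
{'time_s': 0.0, 'qpos': array([ 1.06912337e+00,  2.64744512e-01,  1.60532927e+00, -2.87750130e-05,
        1.27366642e+00, -3.68720397e-02]), 'qd': array([ 0.00025621, -0.00043317,  0.00094875,  0.00096527,  0.00102808,
       -0.00050205]), 'joint_torque': array([ 1.01636066e-03, -5.02108598e+01, -3.56869805e+01,  7.30609568e-02,
        2.92600662e-02, -1.57512809e-04]), 'position': array([0.30225622, 0.60284367, 0.2624179 ]), 'ee_rot': array([-1.59486565,  1.5686486 , -2.05965811]), 'contact_force': array([-0.81301803,  0.54640032,  0.39026534]), 'wrist_torque': array([ 0.03954145, -0.00445653,  0.00547861]), 'grip_width': 0.08811916411857128}
top 438.1887265092348 438.1887265092348 320.51225161296634 193.70536050924247 [[-0.01155726  0.99559502 -0.09304297  0.44927523]
 [-0.99993231 -0.01138237  0.00241009  0.02069127]
 [ 0.00134043  0.09306452  0.99565918  1.14313251]
 [ 0.          0.          0.          1.        ]] ['pixels', 'fx', 'fy', 'cx', 'cy', 'T', 'shot']
cell {'at': [0.5109, 0.4092, 0.0248], 'conf': 0.8}
cell {'at': [0.4115, 0.3767, 0.0265], 'conf': 0.74}
cell {'at':
[... 450 characters left out ...]
7621443 [[ 0.89189695  0.2575566  -0.37173166  0.14039149]
 [-0.45200846  0.53391447 -0.71457938 -0.81137532]
 [ 0.01442828  0.80535702  0.59261445  0.75457412]
 [ 0.          0.          0.          1.        ]] ['pixels', 'fx', 'fy', 'cx', 'cy', 'T', 'shot']
cell {'at': [0.4039, 0.367, 0.0276], 'conf': 0.66}
panel {'at': [0.5789, -0.0203, 0.0407], 'conf': 0.89}
recess {'at': [0.5809, -0.0259, 0.0436], 'conf': 0.83}
jar_mid {'at': [0.432, -0.3237, 0.0539], 'conf': 0.81}
jar_mid {'at': [0.5812, -0.0235, 0.043], 'conf': 0.43}
tin_mid {'at': [0.6321, -0.4246, 0.1371], 'conf': 0.67}
scoop_grip {'at': [0.6541, 0.3794, 0.0141], 'conf': 0.54}
analyser {'at': [0.7455, -0.0877, 0.0865], 'conf': 0.7}
```

View pics/top0.png

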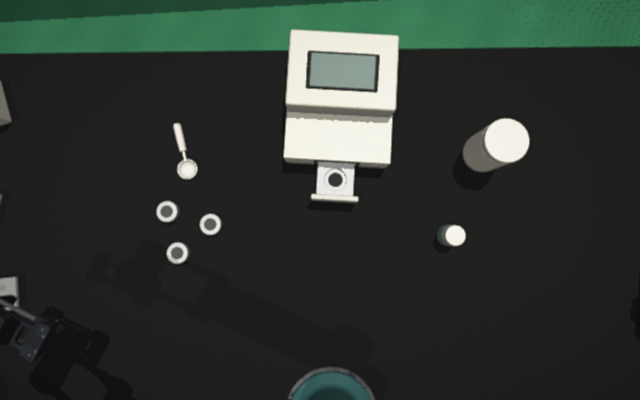

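View pics/side0.png

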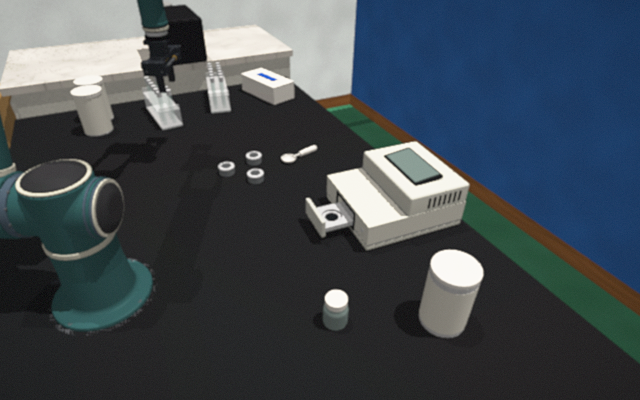

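The cell could be confused with three look-alikes in the top picture, at (167,211), (177,253) and (210,224). The one meant is farthest to the robot's right (smallest y), so (210,224) at y≈0.30. In the same picture, the drawer is out at (335,180), the jar is at (455,236), the tin at (505,142) and the scoop at (183,150).

```bash
cat > h.py <<'E'
import numpy as np, cv2
from plant import robot, imaging, models
from scipy.spatial.transform import Rotation as R
def ray(p,u,v,z):
    d=np.array([(u-p["cx"])/p["fx"],-(v-p["cy"])/p["fy"],-1.]); T=np.array(p["T"])
    w=T[:3,:3]@d; o=T[:3,3]; return o+w*(z-o[2])/w[2]
def proj(p,X):
    T=np.array(p["T"]); c=T[:3,:3].T@(np.array(X)-T[:3,3])
    return np.array([p["cx"]+p["fx"]*c[0]/-c[2], p["cy"]-p["fy"]*c[1]/-c[2]])
def pose():
    o=robot.get_obs(); return o["position"], R.from_euler("xyz",o["ee_rot"]).as_matrix(), o
def tool(dw):  # world delta -> tool
    return pose()[1].T@np.array(dw)
def crop(p,u0,u1,v0,v1,s,name):
    cv2.imwrite(name,cv2.resize(p["pixels"][v0:v1,u0:u1,::-1],None,fx=s,fy=s,interpolation=cv2.INTER_CUBIC))
E
python3 - <<'E'
from h import *
p=imaging.camera("top"); np.save("top.npy",p["pixels"])
crop(p,140,240,190,270,7,"pics/c1.png"); crop(p,270,410,90,210,5,"pics/c2.png")
print(pose()[0],pose()[1])
# fixed camera meta
import pickle; pickle.dump(p,open("top.pkl","wb"))
E
```

```text
[0.30256008 0.60339176 0.26373918] [[ 2.90999089e-05  4.48217036e-01  8.93924766e-01]
 [ 4.33534728e-05  8.93924765e-01 -4.48217037e-01]
 [-9.99999999e-01  5.17978180e-05  6.58136422e-06]]
```

View pics/c1.png

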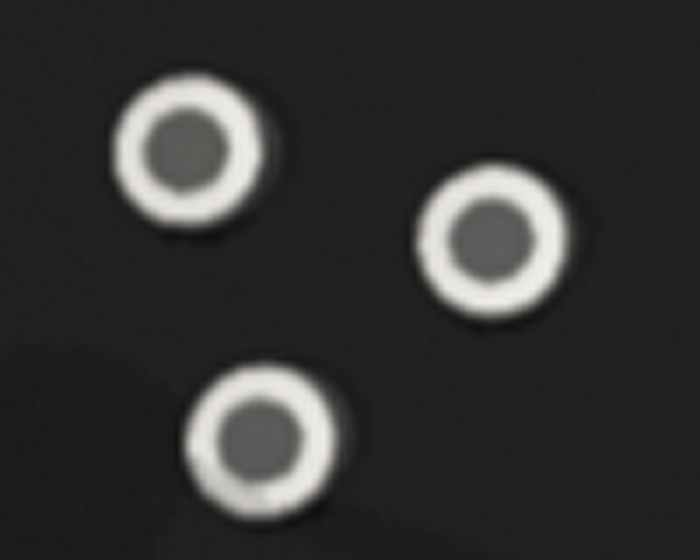

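View pics/c2.png

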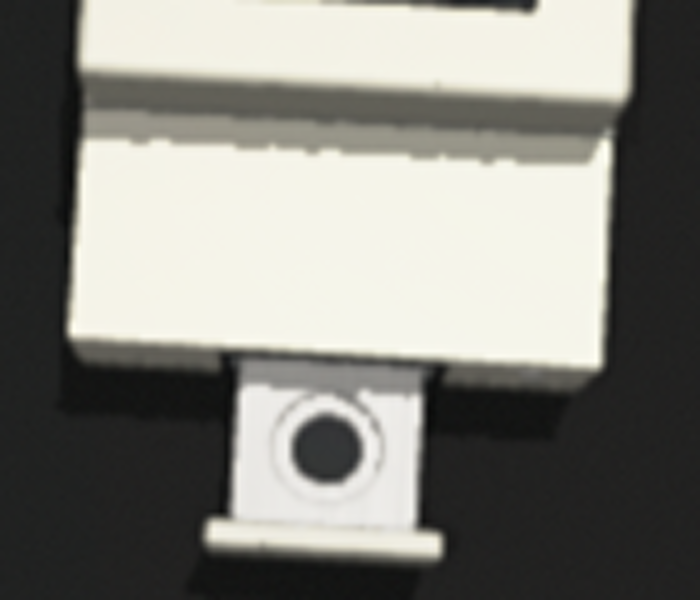

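The crop shows three identical cells. The chosen one, at crop (492,241), i.e. full (210,224), is rightmost with nothing near it. The drawer crop shows the recess window at (335,180) and the deck's front edge running from (283,157) to (391,164). Next I'll measure these.

```bash
python3 - <<'E'
from h import *; import pickle
p=pickle.load(open("top.pkl","rb")); g=cv2.cvtColor(p["pixels"],cv2.COLOR_RGB2GRAY)
# cell
m=(g[205:245,195:228]>130).astype(np.uint8); c,_=cv2.findContours(m,0,2); c=max(c,key=cv2.contourArea)
(e,ax,_)=cv2.fitEllipse(c); C=ray(p,195+e[0],205+e[1],0.028); print("cell",C,ax, ax[0]/p["fx"]*1.11)
# window dark blob, z=.036
s=g[170:192,322:350]; m=((s<130)).astype(np.uint8); n,l,st,ce=cv2.connectedComponentsWithStats(m)
for i in range(1,n): print(st[i],ce[i])
i=max([i for i in range(1,n)],key=lambda i:st[i][4]); W=ray(p,322+ce[i][0],170+ce[i][1],0.036); print("window",W)
f=lambda x,y,s,u0,v0:((x+.5)/s-.5+u0,(y+.5)/s-.5+v0)
A=ray(p,*f(67,337,5,270,90),.085);B=ray(p,*f(603,370,5,270,90),.085); d=A-B; print("deck edge",A,B,np.linalg.norm(d),"yaw",np.arctan2(-d[0],d[1]))
A=ray(p,*f(205,524,5,270,90),.076);B=ray(p,*f(443,536,5,270,90),.076);d=A-B; print("panel",A,B,np.linalg.norm(d),"yaw",np.arctan2(-d[0],d[1]))
P,Rm,_=pose(); print("to above cell (tool):",Rm.T@(np.array([C[0],C[1],P[2]])-P))
E
```

```text
cell [0.47970362 0.29970633 0.028     ] (20.002954483032227, 20.59431266784668) 0.050670585829637585
[  7   3  13  14 149] [12.89261745  9.46308725]
window [ 0.58872566 -0.01901193  0.036     ]
deck edge [0.63930359 0.10876901 0.085     ] [ 0.62002936 -0.15285607  0.085     ] 0.26233409772193356 yaw -0.0735383357639572
panel [0.54756836 0.04236681 0.076     ] [ 0.54034637 -0.07393003  0.076     ] 0.11652086903446018 yaw -0.062020042603029325
to above cell (tool): [-8.01095697e-06 -1.92073172e-01  2.94469988e-01]
```

```bash
python3 -m jog '[{"delta_rot":[-22.4,0,0],"translation":[0.12,-0.192,0.2945],"jaw":1},{"delta_rot":[-22.4,0,0],"translation":[0.12,-0.192,0.2945],"jaw":1},{"delta_rot":[-22.4,0,0],"translation":[0.12,-0.192,0.2945],"jaw":1},{"delta_rot":[-22.4,0,0],"translation":[0.12,-0.192,0.2945],"jaw":1},{"delta_rot":[-22.4,0,0],"translation":[0.12,-0.192,0.2945],"jaw":1},{"delta_rot":[-22.4,0,0],"translation":[0.12,-0.192,0.2945],"jaw":1},{"delta_rot":[-22.4,0,0],"translation":[0.12,-0.192,0.2945],"jaw":1},{"delta_rot":[-22.4,0,0],"translation":[0.12,-0.192,0.2945],"jaw":1},{"delta_rot":[-22.4,0,0],"translation":[0.12,-0.192,0.2945],"jaw":1},{"delta_rot":[-22.4,0,0],"translation":[0.12,-0.192,0.2945],"jaw":1}]' 20
python3 -m jog '[{"delta_rot":[0,0,0],"translation":[0,0,0],"jaw":1},{"delta_rot":[0,0,0],"translation":[0,0,0],"jaw":1}]'
python3 - <<'E'
from h import *
p=imaging.camera("wrist"); cv2.imwrite("pics/w1.png",p["pixels"][:,:,::-1]); P,Rm,o=pose(); print(P,Rm,o["contact_force"])
print(p["T"],p["fx"],p["cx"],p["cy"])
for r in models.recognise(p,"cell"): print(r,proj(p,r["at"]))
print(proj(p,[.4797,.2997,.028]))
E
```

```text
time_s: 1.68
position: [0.4807, 0.2939, 0.141]
ee_rot: [-2.066, 1.566, -2.144]
contact_force: [0.7, 1.0, -0.9]
grip_width: 0.0883
time_s: 1.85
position: [0.48, 0.3, 0.144]
ee_rot: [1.454, 1.57, 1.379]
contact_force: [-0.1, 0.4, -0.2]
grip_width: 0.088
[0.47988396 0.30069547 0.14440117] [[ 7.95207513e-04  7.35611455e-02  9.97290392e-01]
 [ 9.93930810e-04  9.97290156e-01 -7.35619207e-02]
 [-9.99999190e-01  1.04973464e-03  7.19937936e-04]] [-0.25042604  0.25792147  0.78240232]
[[ 7.46397246e-02 -9.55457354e-01 -2.85534859e-01  4.06040148e-01]
 [ 9.97210545e-01  7.15720424e-02  2.11795023e-02  3.07494845e-01]
 [ 2.00201856e-04 -2.86319205e-01  9.58134267e-01  2.65136045e-01]
 [ 0.00000000e+00  0.00000000e+00  0.00000000e+00  1.00000000e+00]] 339.3599569322152 312.9096190710712 193.34833482718295
{'at': [0.5064, 0.4099, 0.0255], 'conf': 0.92} [458.09667414 219.78226685]
{'at': [0.4777, 0.2993, 0.0215], 'conf': 0.59} [309.07339806 192.40904553]
{'at': [0.4086, 0.377, 0.0278], 'conf': 0.59} [416.89941852  87.81962485]
[309.73655979 197.50162317]
```

View pics/w1.png

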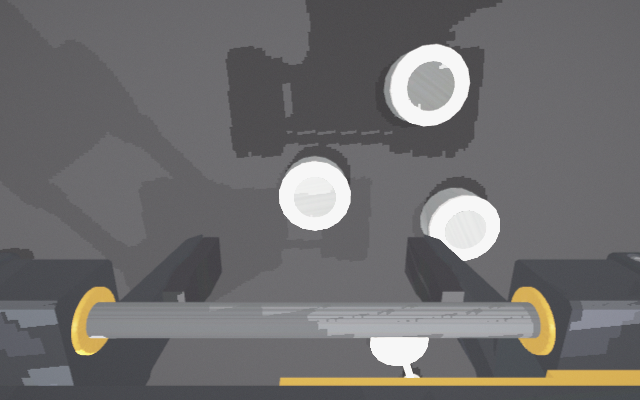

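The wrist picture shows the chosen cell's top at about (315,197), the two neighbours at (430,85) and (463,226), and the fingers to either side.

```bash
python3 - <<'E'
from h import *
p=imaging.camera("wrist"); g=cv2.cvtColor(p["pixels"],cv2.COLOR_RGB2GRAY)
m=(g[150:240,265:365]>225).astype(np.uint8)
m=cv2.morphologyEx(m,cv2.MORPH_OPEN,np.ones((3,3)))
c,_=cv2.findContours(m,0,2); c=max(c,key=cv2.contourArea); c=cv2.convexHull(c)
(e,ax,a)=cv2.fitEllipse(c); e=(e[0]+265,e[1]+150); C=ray(p,*e,.028); print(e,ax,C)
l=ray(p,e[0]-ax[1]/2,e[1],.028); r=ray(p,e[0]+ax[1]/2,e[1],.028); print(np.linalg.norm(l-r))
P,Rm,o=pose()
print("fingers mid proj", proj(p,P+Rm[:,0]*.025),"cell rel tool",Rm.T@(C-P))
E
```

```text
(312.9211730957031, 195.5193099975586) (68.4734878540039, 71.4330825805664) [0.47842482 0.30327042 0.028     ]
0.05230689807234731
fingers mid proj [309.13111069 254.87522812] cell rel tool [ 0.11656795  0.00175996 -0.00149479]
```

```bash
python3 -m jog '[{"delta_rot":[0,0,0],"translation":[0.04,0,-0.001],"jaw":1},{"delta_rot":[0,0,0],"translation":[0.075,0,-0.001],"jaw":1},{"delta_rot":[0,0,0],"translation":[0.1,0,-0.001],"jaw":1},{"delta_rot":[0,0,0],"translation":[0.107,0,-0.001],"jaw":1},{"delta_rot":[0,0,0],"translation":[0.107,0,-0.001],"jaw":1},{"delta_rot":[0,0,0],"translation":[0.107,0,-0.001],"jaw":1},{"delta_rot":[0,0,0],"translation":[0.107,0,-0.001],"jaw":1}]' 20
python3 -m jog '[{"delta_rot":[0,0,0],"translation":[0,0,0],"jaw":-1},{"delta_rot":[0,0,0],"translation":[0,0,0],"jaw":-1},{"delta_rot":[0,0,0],"translation":[0,0,0],"jaw":-1},{"delta_rot":[0,0,0],"translation":[0,0,0],"jaw":-1},{"delta_rot":[0,0,0],"translation":[0,0,0],"jaw":-1},{"delta_rot":[0,0,0],"translation":[0,0,0],"jaw":-1},{"delta_rot":[0,0,0],"translation":[0,0,0],"jaw":-1},{"delta_rot":[0,0,0],"translation":[0,0,0],"jaw":-1}]' 20
```

```text
time_s: 2.58
position: [0.4802, 0.3013, 0.0389]
ee_rot: [0.597, 1.567, 0.524]
contact_force: [0.5, 0.2, 0.9]
grip_width: 0.0882
time_s: 3.25
position: [0.4789, 0.2999, 0.037]
ee_rot: [0.813, 1.57, 0.739]
contact_force: [-1.3, 0.8, 2.9]
grip_width: 0.0509
```

```bash
python3 -m jog '[{"delta_rot":[0,0,0],"translation":[-0.01,0,0],"jaw":-1},{"delta_rot":[0,0,0],"translation":[-0.03,0,0],"jaw":-1},{"delta_rot":[0,0,0],"translation":[-0.06,0,0],"jaw":-1},{"delta_rot":[0,0,0],"translation":[-0.09,0,0],"jaw":-1},{"delta_rot":[0,0,0],"translation":[-0.11,0,0],"jaw":-1},{"delta_rot":[0,0,0],"translation":[-0.11,0,0],"jaw":-1}]'
python3 -m jog '[{"delta_rot":[0,0,0],"translation":[0,-0.031,0.0132],"jaw":-1},{"delta_rot":[0,0,0],"translation":[0,-0.062,0.0264],"jaw":-1},{"delta_rot":[0,0,0],"translation":[0,-0.093,0.0397],"jaw":-1},{"delta_rot":[0,0,0],"translation":[0,-0.124,0.0529],"jaw":-1},{"delta_rot":[0,0,0],"translation":[0,-0.155,0.0661],"jaw":-1},{"delta_rot":[0,0,0],"translation":[0,-0.186,0.0793],"jaw":-1},{"delta_rot":[0,0,0],"translation":[0,-0.217,0.0925],"jaw":-1},{"delta_rot":[0,0,0],"translation":[0,-0.248,0.1058],"jaw":-1},{"delta_rot":[0,0,0],"translation":[0,-0.279,0.119],"jaw":-1},{"delta_rot":[0,0,0],"translation":[0,-0.31,0.1322],"jaw":-1}]'
python3 -m jog '[{"delta_rot":[0,0,0],"translation":[0,0,0],"jaw":-1},{"delta_rot":[0,0,0],"translation":[0,0,0],"jaw":-1},{"delta_rot":[0,0,0],"translation":[0,0,0],"jaw":-1},{"delta_rot":[0,0,0],"translation":[0,0,0],"jaw":-1}]'
python3 - <<'E'
from h import *
for n in ["wrist","side","top"]:
    p=imaging.camera(n); cv2.imwrite(f"pics/{n}2.png",p["pixels"][:,:,::-1])
    if n=="side": crop(p,280,420,130,270,4,"pics/side2c.png")
P,Rm,o=pose(); print(P,Rm,o["contact_force"],o["grip_width"])
E
```

```text
time_s: 3.75
position: [0.4817, 0.3014, 0.1523]
ee_rot: [0.579, 1.562, 0.506]
contact_force: [1.4, 1.3, -1.3]
grip_width: 0.0512
time_s: 4.58
position: [0.5867, -0.0207, 0.1448]
ee_rot: [-3.126, 1.568, 3.083]
contact_force: [0.2, 0.4, -1.4]
grip_width: 0.051
time_s: 4.92
position: [0.5866, -0.018, 0.1456]
ee_rot: [2.969, 1.568, 2.896]
contact_force: [-0.1, 0.0, -1.1]
grip_width: 0.0511
[ 0.58718279 -0.01779685  0.14639057] [[-6.78681444e-04  7.19953362e-02  9.97404738e-01]
 [ 1.72617995e-04  9.97404961e-01 -7.19952348e-02]
 [-9.99999755e-01  1.23308176e-04 -6.89347930e-04]] [ 0.2377665  -0.50810809 -1.98372868] 0.05121160975889245
```

View pics/wrist2.png

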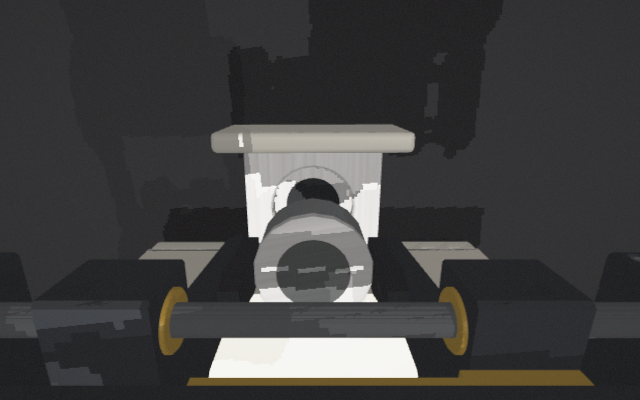

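View pics/side2c.png

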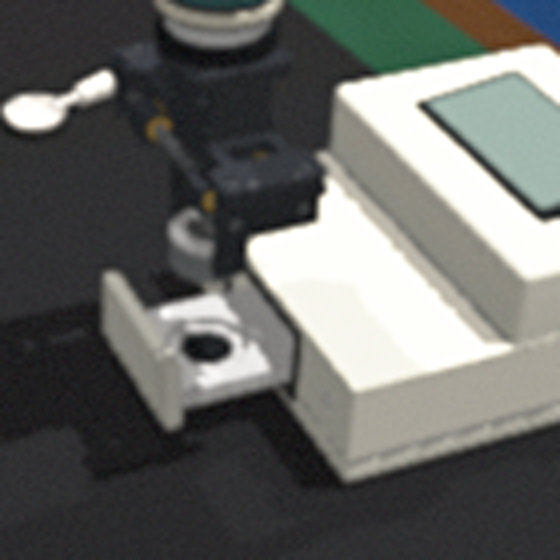

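```bash
python3 - <<'E'
from h import *
p=imaging.camera("wrist"); P,Rm,o=pose()
im=cv2.resize(p["pixels"][:,:,::-1],None,fx=3,fy=3,interpolation=cv2.INTER_CUBIC)
ya=-.0725; ex=np.array([np.cos(ya),np.sin(ya),0]); ey=np.array([-ex[1],ex[0],0]); Rc=np.array([.5883,-.0192,0])
def pl(pts,col):
    q=np.array([proj(p,x)*3+1 for x in pts]).astype(int); cv2.polylines(im,[q],False,col,1)
t=np.linspace(0,2*np.pi,80)
circ=lambda c,r,z:[c+r*(np.cos(a)*ex+np.sin(a)*ey)+[0,0,z] for a in t]
pl(circ(Rc,.028,.043),(0,0,255))
for dx,z in[(-.043,.076),(-.055,.076),(-.043,.043)]: pl([Rc+dx*ex+s*.058*ey+[0,0,z] for s in(-1,1)],(0,255,0))
cc=P*[1,1,0]; pl(circ(cc,.026,P[2]-.037+.028),(255,0,0))
cv2.imwrite("pics/ov.png",im[330:930,560:1320])
E
```

```text
(no output)
```

View pics/ov.png

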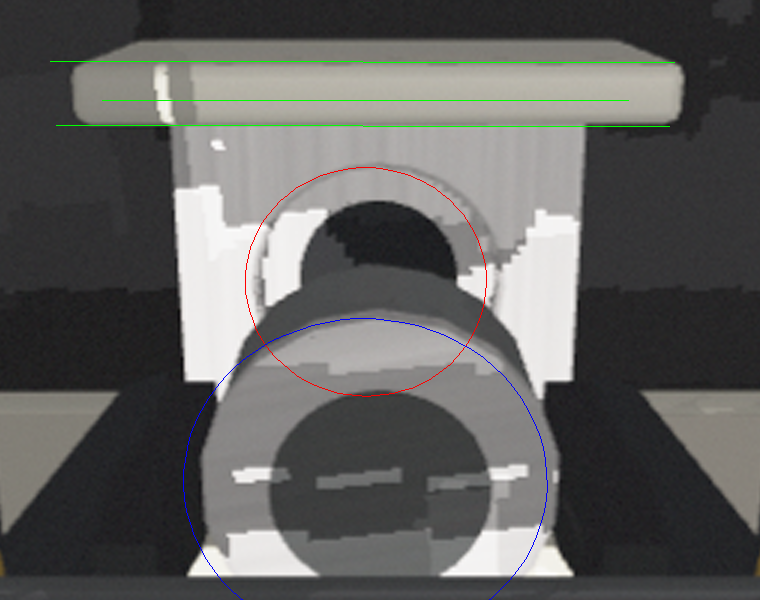

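The overlay shows the panel, recess (crop centre ~379), cell (~379.5) and fingers on one centre line. The predicted recess and cell circles are off by the same small amount, so relative alignment is within about 1 mm. I'll lower to just above the tray.

```bash
python3 -m jog '[{"delta_rot":[0,0,0],"translation":[0.02,0,0.0005],"jaw":-1},{"delta_rot":[0,0,0],"translation":[0.04,0,0.0005],"jaw":-1},{"delta_rot":[0,0,0],"translation":[0.055,0,0.0005],"jaw":-1},{"delta_rot":[0,0,0],"translation":[0.063,0,0.0005],"jaw":-1},{"delta_rot":[0,0,0],"translation":[0.063,0,0.0005],"jaw":-1},{"delta_rot":[0,0,0],"translation":[0.063,0,0.0005],"jaw":-1},{"delta_rot":[0,0,0],"translation":[0.063,0,0.0005],"jaw":-1},{"delta_rot":[0,0,0],"translation":[0.063,0,0.0005],"jaw":-1}]'
python3 - <<'E'
from h import *
L=[]
for n in ["side","wrist","side"]:
    p=imaging.camera(n); L.append(pose()[0])
    if n=="side": crop(p,290,380,170,250,7,"pics/side3c.png")
    else: cv2.imwrite("pics/w3.png",cv2.resize(p["pixels"][100:320,180:450,::-1],None,fx=2.8,fy=2.8))
print(L); P,Rm,o=pose(); print(P,o["contact_force"],o["grip_width"])
E
```

```text
time_s: 5.78
position: [0.5894, -0.0191, 0.0852]
ee_rot: [-0.003, 1.568, -0.076]
contact_force: [0.4, 0.4, -1.2]
grip_width: 0.051
[array([ 0.58928808, -0.01912407,  0.0851078 ]), array([ 0.58918289, -0.01918622,  0.08497158]), array([ 0.58897587, -0.01918356,  0.08476915])]
[ 0.58897587 -0.01918356  0.08476915] [ 0.39458875  0.80223635 -0.72903138] 0.05133560249809961
```

View pics/w3.png

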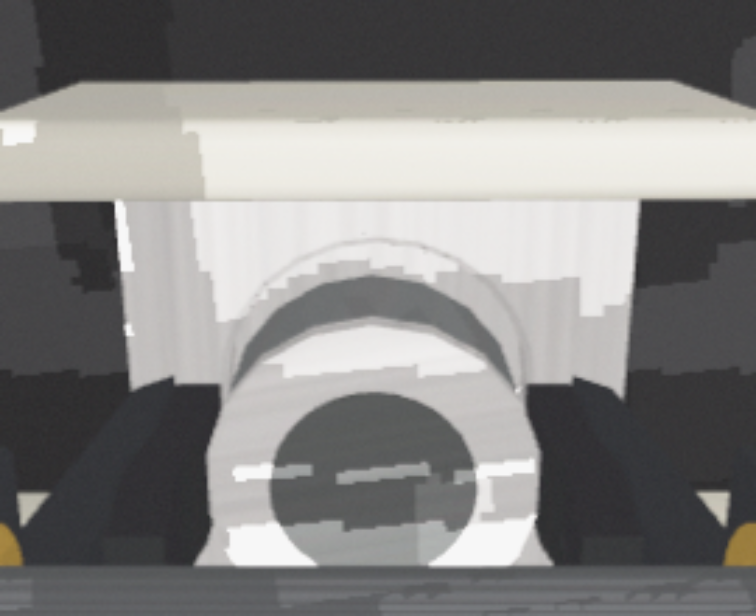

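View pics/side3c.png

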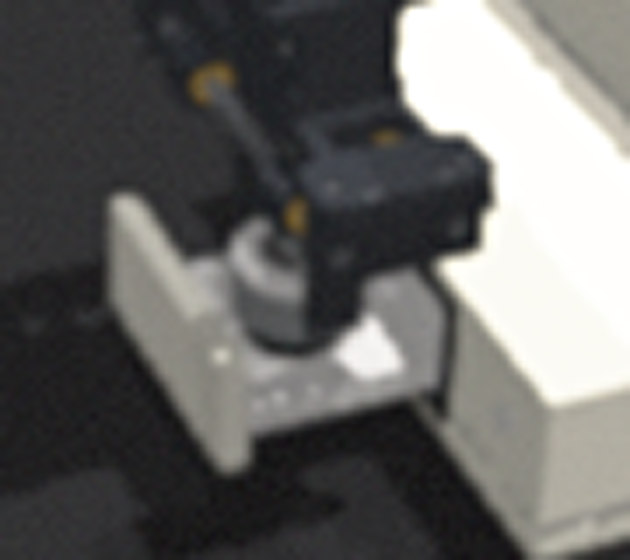

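```bash
python3 - <<'E'
from h import *
p=imaging.camera("wrist"); P,Rm,o=pose()
a=ray(p,313.5,185,.043); b=ray(p,313.5,199.3,P[2]-.037)
print(P,o["contact_force"],"recess front",a,"cell front",b,"diff",b-a, "ideal .002 in x")
E
```

```text
[ 0.58879266 -0.01917537  0.08456522] [ 0.09373445 -0.42067019 -1.13773789] recess front [ 0.55932165 -0.01476705  0.043     ] cell front [ 0.56530565 -0.01521054  0.04756522] diff [ 0.00598399 -0.00044349  0.00456522] ideal .002 in x
```

```bash
python3 - <<'E'
from h import *
p=imaging.camera("wrist"); P,Rm,o=pose()
print(P)
s=5
im=cv2.resize(p["pixels"][:,:,::-1],None,fx=s,fy=s,interpolation=cv2.INTER_CUBIC)
ya=-.0725; ex=np.array([np.cos(ya),np.sin(ya),0]); ey=np.array([-ex[1],ex[0],0]); Rc=np.array([.5883,-.0192,0])
def pl(pts,col):
    q=np.array([(proj(p,x)+[4.2,0])*s+2 for x in pts]).astype(int); cv2.polylines(im,[q],False,col,1)
t=np.linspace(np.pi/2,3*np.pi/2,80)
circ=lambda c,r,z:[c+r*(np.cos(a)*ex+np.sin(a)*ey)+[0,0,z] for a in t]
pl(circ(Rc,.028,.043),(0,0,255))
for dx,z in[(-.043,.076),(-.055,.076),(-.043,.043)]: pl([Rc+dx*ex+s2*.04*ey+[0,0,z] for s2 in(-1,1)],(0,255,0))
cc=P*[1,1,0]; pl(circ(cc,.026,P[2]-.037+.028),(255,0,0)); pl(circ(cc,.026,P[2]-.037),(255,255,0))
cv2.imwrite("pics/ov2.png",im[630:1230,1170:1960])
E
```

```text
[ 0.58860233 -0.0191803   0.08431981]
```

View pics/ov2.png

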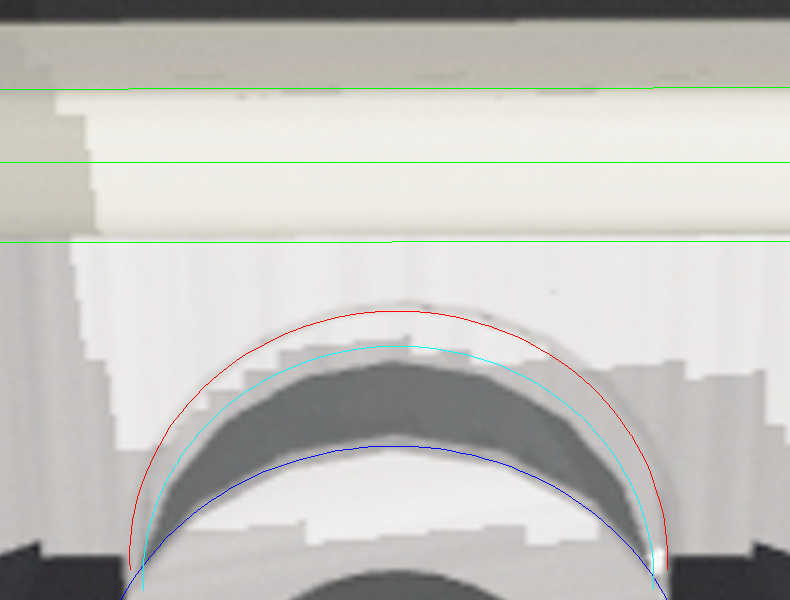

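The predicted cell top fits to about 0.5 mm. The cell's lower edge is chamfered. The recess sits about 0.6 mm to +y and 0.3 mm to −x, so I'll trim by that and lower gently.

```bash
python3 -m jog '[{"delta_rot":[0,0,0],"translation":[0.002,0.0006,-0.0004],"jaw":-1},{"delta_rot":[0,0,0],"translation":[0.004,0.0006,-0.0004],"jaw":-1},{"delta_rot":[0,0,0],"translation":[0.006,0.0006,-0.0004],"jaw":-1},{"delta_rot":[0,0,0],"translation":[0.007,0.0006,-0.0004],"jaw":-1},{"delta_rot":[0,0,0],"translation":[0.008,0.0006,-0.0004],"jaw":-1},{"delta_rot":[0,0,0],"translation":[0.008,0.0006,-0.0004],"jaw":-1},{"delta_rot":[0,0,0],"translation":[0.008,0.0006,-0.0004],"jaw":-1},{"delta_rot":[0,0,0],"translation":[0.008,0.0006,-0.0004],"jaw":-1}]'
python3 -m jog '[{"delta_rot":[0,0,0],"translation":[0.001,0,0],"jaw":-1},{"delta_rot":[0,0,0],"translation":[0.001,0,0],"jaw":-1},{"delta_rot":[0,0,0],"translation":[0.002,0,0],"jaw":-1},{"delta_rot":[0,0,0],"translation":[0.002,0,0],"jaw":-1},{"delta_rot":[0,0,0],"translation":[0.002,0,0],"jaw":-1}]'
```

```text
time_s: 6.7
position: [0.5879, -0.0185, 0.0757]
ee_rot: [0.261, 1.571, 0.187]
contact_force: [-0.1, 1.0, -1.4]
grip_width: 0.051
time_s: 7.12
position: [0.5878, -0.0185, 0.0736]
ee_rot: [-3.107, 1.571, 3.102]
contact_force: [-0.8, 0.2, -2.1]
grip_width: 0.051
```

```bash
python3 -m jog '[{"delta_rot":[0,0,0],"translation":[0.0005,0,0],"jaw":-1},{"delta_rot":[0,0,0],"translation":[0.0005,0,0],"jaw":-1},{"delta_rot":[0,0,0],"translation":[0.0005,0,0],"jaw":-1}]'
python3 -m jog '[{"delta_rot":[0,0,0],"translation":[0.0005,0,0],"jaw":-1},{"delta_rot":[0,0,0],"translation":[0.0005,0,0],"jaw":-1},{"delta_rot":[0,0,0],"translation":[0.0005,0,0],"jaw":-1}]'
```

```text
time_s: 7.37
position: [0.5879, -0.0185, 0.0732]
ee_rot: [-2.811, 1.571, -2.885]
contact_force: [-0.7, -0.4, -2.0]
grip_width: 0.0509
time_s: 7.62
position: [0.588, -0.0185, 0.073]
ee_rot: [-0.063, 1.571, -0.137]
contact_force: [-1.2, -0.5, 1.5]
grip_width: 0.0511
```

Contact shows: the force changed from −2 N to +1.5 N with z at 0.073, as expected. Releasing and retreating.

```bash
python3 -m jog '[{"delta_rot":[0,0,0],"translation":[0,0,0],"jaw":0.4},{"delta_rot":[0,0,0],"translation":[0,0,0],"jaw":0.4},{"delta_rot":[0,0,0],"translation":[0,0,0],"jaw":0.4},{"delta_rot":[0,0,0],"translation":[0,0,0],"jaw":0.4},{"delta_rot":[0,0,0],"translation":[0,0,0],"jaw":0.4},{"delta_rot":[0,0,0],"translation":[0,0,0],"jaw":0.4}]'
python3 -m jog '[{"delta_rot":[0,0,0],"translation":[-0.01,0,0],"jaw":0.4},{"delta_rot":[0,0,0],"translation":[-0.03,0,0],"jaw":0.4},{"delta_rot":[0,0,0],"translation":[-0.06,0,0],"jaw":0.4},{"delta_rot":[0,0,0],"translation":[-0.09,0,0],"jaw":0.4},{"delta_rot":[0,0,0],"translation":[-0.1,0,0],"jaw":0.4},{"delta_rot":[0,0,0],"translation":[-0.1,0,0],"jaw":0.4}]'
python3 - <<'E'
from h import *
p=imaging.camera("wrist"); cv2.imwrite("pics/w4.png",p["pixels"][:,:,::-1])
p=imaging.camera("side");  crop(p,290,400,150,250,6,"pics/side4c.png")
print(pose())
E
```

```text
time_s: 8.12
position: [0.5879, -0.0185, 0.0727]
ee_rot: [-0.034, 1.571, -0.108]
contact_force: [-0.7, -0.6, 0.2]
grip_width: 0.062
time_s: 8.62
position: [0.5907, -0.0187, 0.1774]
ee_rot: [-0.004, 1.563, -0.078]
contact_force: [0.0, -0.5, 0.4]
grip_width: 0.0616
(array([ 0.58779474, -0.01845484,  0.17273446]), array([[ 5.55021581e-04,  7.37229119e-02,  9.97278609e-01],
       [-3.70322145e-05,  9.97278764e-01, -7.37229028e-02],
       [-9.99999845e-01,  3.98636665e-06,  5.56241359e-04]]), {'time_s': 8.7167, 'qpos': array([-7.37420734e-02,  1.74029116e-01,  1.88747737e+00,  4.49089748e-06,
        1.07952993e+00, -1.57075066e+00]), 'qd': array([-0.00084604,  0.02694862,  0.03448405,  0.00053988,  0.00014983,
        0.00074107]), 'joint_torque': array([ 1.00250607e-03, -4.41832352e+01, -3.44082677e+01, -1.36936331e-02,
        1.74206542e-02, -3.51934150e-04]), 'position': array([ 0.58779474, -0.01845484,  0.17273446]), 'ee_rot': array([ 0.00716649,  1.57024007, -0.06662337]), 'contact_force': array([ 0.06327946,  0.19753011, -0.51320929]), 'wrist_torque': array([ 0.02980135,  0.03229838, -0.01987293]), 'grip_width': 0.06148157708558132})
```

View pics/w4.png

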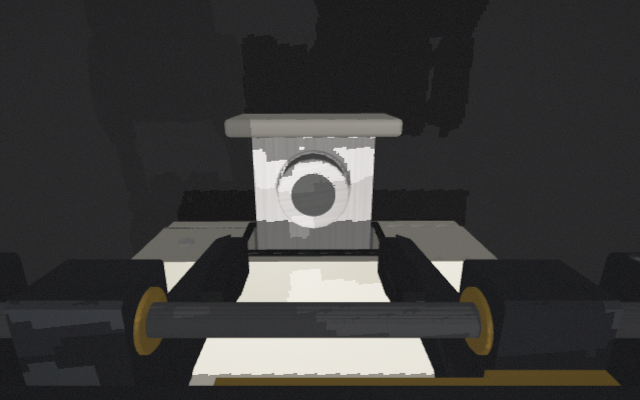

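View pics/side4c.png

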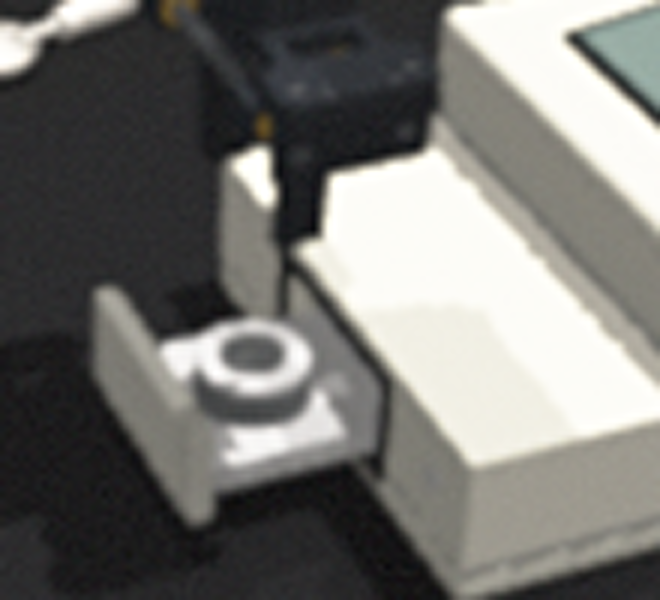

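The wrist picture shows the cell centred in the recess at (313,193), with the panel at (225–402, 125). The side picture shows it flat, not tilted. Next, closed fingers go down in front of the panel.

```bash
python3 -m jog '[{"delta_rot":[0,0,0],"translation":[0,0,-0.03],"jaw":-1},{"delta_rot":[0,0,0],"translation":[0,0,-0.065],"jaw":-1},{"delta_rot":[0,0,0],"translation":[0,0,-0.095],"jaw":-1},{"delta_rot":[0,0,0],"translation":[0,0,-0.1],"jaw":-1},{"delta_rot":[0,0,0],"translation":[0,0,-0.1],"jaw":-1},{"delta_rot":[0,0,0],"translation":[0.04,0,-0.1],"jaw":-1},{"delta_rot":[0,0,0],"translation":[0.08,0,-0.1],"jaw":-1},{"delta_rot":[0,0,0],"translation":[0.107,0,-0.1],"jaw":-1},{"delta_rot":[0,0,0],"translation":[0.107,0,-0.1],"jaw":-1},{"delta_rot":[0,0,0],"translation":[0.107,0,-0.1],"jaw":-1}]' 10
python3 -m jog '[{"delta_rot":[0,0,0],"translation":[0,0,0],"jaw":-1},{"delta_rot":[0,0,0],"translation":[0,0,0],"jaw":-1},{"delta_rot":[0,0,0],"translation":[0,0,0],"jaw":-1},{"delta_rot":[0,0,0],"translation":[0,0,0],"jaw":-1}]'
python3 - <<'E'
from h import *
p=imaging.camera("side");  crop(p,270,400,140,250,6,"pics/side5c.png")
P,Rm,o=pose();print(P,Rm,o["contact_force"])
E
```

```text
time_s: 9.55
position: [0.4871, -0.0111, 0.0636]
ee_rot: [-3.14, 1.566, 3.069]
contact_force: [0.0, 0.1, 0.3]
grip_width: 0.0006
time_s: 9.88
position: [0.4898, -0.0112, 0.0675]
ee_rot: [-0.006, 1.567, -0.079]
contact_force: [0.3, 0.4, 0.0]
grip_width: 0.0005
[ 0.48942916 -0.0112192   0.06723947] [[ 3.03527031e-03  7.37407620e-02  9.97272825e-01]
 [-2.33846505e-04  9.97277444e-01 -7.37403918e-02]
 [-9.99995366e-01 -9.38674261e-06  3.04425064e-03]] [-0.07134401 -0.86403102 -0.00124426]
```

View pics/side5c.png

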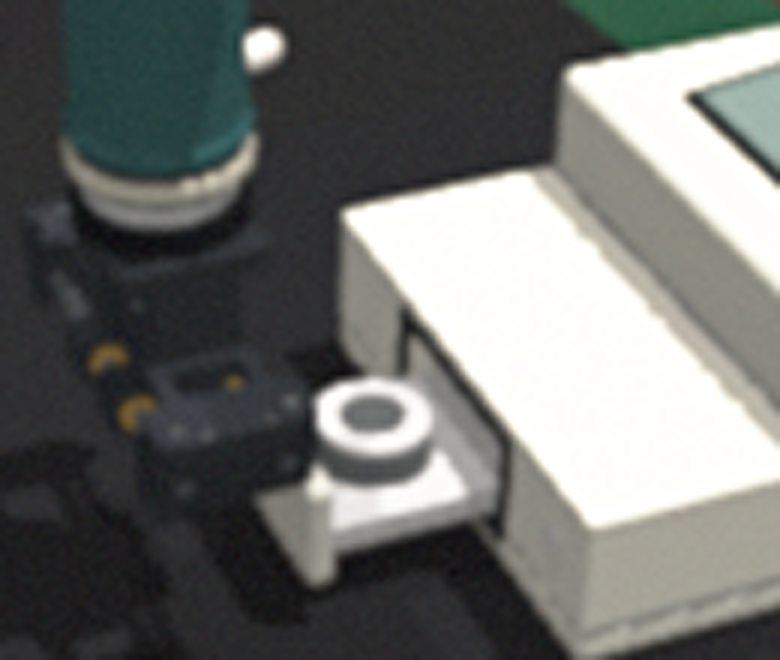

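```bash
python3 -m jog '[{"delta_rot":[0,0,0],"translation":[0,0,0.01],"jaw":-1},{"delta_rot":[0,0,0],"translation":[0,0,0.02],"jaw":-1},{"delta_rot":[0,0,0],"translation":[0,0,0.026],"jaw":-1},{"delta_rot":[0,0,0],"translation":[0,0,0.03],"jaw":-1},{"delta_rot":[0,0,0],"translation":[0,0,0.033],"jaw":-1},{"delta_rot":[0,0,0],"translation":[0,0,0.036],"jaw":-1},{"delta_rot":[0,0,0],"translation":[0,0,0.039],"jaw":-1},{"delta_rot":[0,0,0],"translation":[0,0,0.042],"jaw":-1},{"delta_rot":[0,0,0],"translation":[0,0,0.045],"jaw":-1},{"delta_rot":[0,0,0],"translation":[0,0,0.045],"jaw":-1}]'
python3 -m jog '[{"delta_rot":[0,0,0],"translation":[0,0,0.004],"jaw":-1},{"delta_rot":[0,0,0],"translation":[0,0,0.008],"jaw":-1},{"delta_rot":[0,0,0],"translation":[0,0,0.012],"jaw":-1},{"delta_rot":[0,0,0],"translation":[0,0,0.016],"jaw":-1},{"delta_rot":[0,0,0],"translation":[0,0,0.02],"jaw":-1},{"delta_rot":[0,0,0],"translation":[0,0,0.024],"jaw":-1},{"delta_rot":[0,0,0],"translation":[0,0,0.028],"jaw":-1},{"delta_rot":[0,0,0],"translation":[0,0,0.032],"jaw":-1},{"delta_rot":[0,0,0],"translation":[0,0,0.036],"jaw":-1},{"delta_rot":[0,0,0],"translation":[0,0,0.04],"jaw":-1}]'
python3 - <<'E'
from h import *
p=imaging.camera("side");  crop(p,270,400,140,250,6,"pics/side6c.png")
P,Rm,o=pose();print(P,o["contact_force"])
E
```

```text
time_s: 10.77
position: [0.5327, -0.0144, 0.0652]
ee_rot: [3.13, 1.57, 3.056]
contact_force: [-4.2, 0.5, 1.0]
grip_width: 0.0004
time_s: 11.6
position: [0.5716, -0.0172, 0.0651]
ee_rot: [3.097, 1.568, 3.024]
contact_force: [-6.4, 0.7, 2.6]
grip_width: 0.0004
[ 0.5724365  -0.01725402  0.06515332] [-4.38560548  0.40498837  1.10210312]
```

View pics/side6c.png

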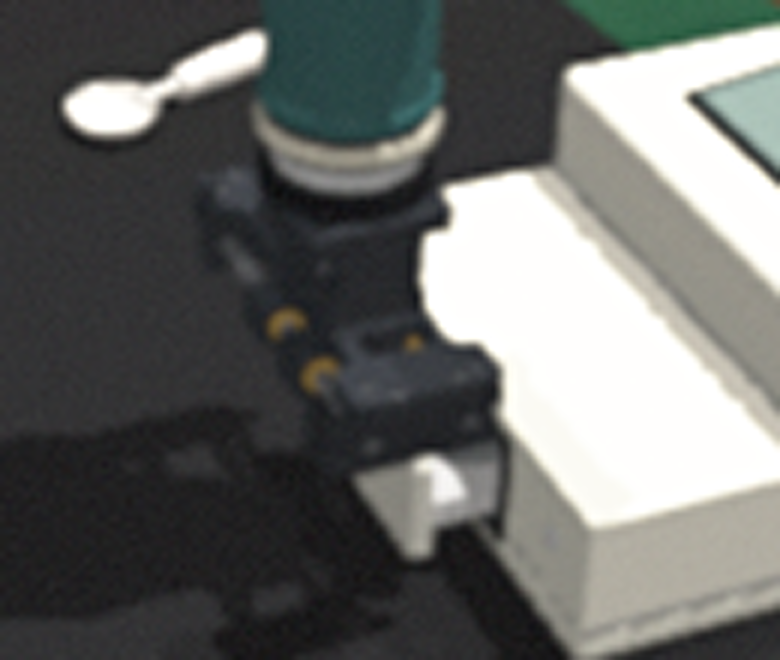

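```bash
python3 -m jog '[{"delta_rot":[0,0,0],"translation":[0,0,0.002],"jaw":-1},{"delta_rot":[0,0,0],"translation":[0,0,0.004],"jaw":-1},{"delta_rot":[0,0,0],"translation":[0,0,0.006],"jaw":-1},{"delta_rot":[0,0,0],"translation":[0,0,0.008],"jaw":-1},{"delta_rot":[0,0,0],"translation":[0,0,0.01],"jaw":-1},{"delta_rot":[0,0,0],"translation":[0,0,0.012],"jaw":-1},{"delta_rot":[0,0,0],"translation":[0,0,0.013],"jaw":-1},{"delta_rot":[0,0,0],"translation":[0,0,0.014],"jaw":-1},{"delta_rot":[0,0,0],"translation":[0,0,0.014],"jaw":-1}]'
python3 -m jog '[{"delta_rot":[0,0,0],"translation":[0,0,0.0005],"jaw":-1},{"delta_rot":[0,0,0],"translation":[0,0,0.001],"jaw":-1},{"delta_rot":[0,0,0],"translation":[0,0,0.001],"jaw":-1}]'
python3 -m jog '[{"delta_rot":[0,0,0],"translation":[0,0,0.0005],"jaw":-1},{"delta_rot":[0,0,0],"translation":[0,0,0.001],"jaw":-1},{"delta_rot":[0,0,0],"translation":[0,0,0.001],"jaw":-1}]'
python3 -m jog '[{"delta_rot":[0,0,0],"translation":[0,0,0.0005],"jaw":-1},{"delta_rot":[0,0,0],"translation":[0,0,0.001],"jaw":-1},{"delta_rot":[0,0,0],"translation":[0,0,0.001],"jaw":-1}]'
```

```text
time_s: 12.4
position: [0.5854, -0.0182, 0.0651]
ee_rot: [3.084, 1.568, 3.01]
contact_force: [-5.5, 0.5, 2.4]
grip_width: 0.0005
time_s: 12.65
position: [0.5862, -0.0182, 0.0651]
ee_rot: [3.093, 1.567, 3.02]
contact_force: [-7.6, 0.7, 3.3]
grip_width: 0.0006
time_s: 12.9
position: [0.5872, -0.0183, 0.0651]
ee_rot: [3.09, 1.567, 3.016]
contact_force: [-6.5, 1.5, 3.6]
grip_width: 0.0006
time_s: 13.15
position: [0.5882, -0.0184, 0.0651]
ee_rot: [3.086, 1.567, 3.012]
contact_force: [-6.9, 1.6, 3.1]
grip_width: 0.0007
```

```bash
cat > rd.py <<'E'
from h import *
F=[];X=[]
for i in range(3):
    imaging.camera("side"); P,Rm,o=pose(); F.append(o["contact_force"]); X.append(P)
d=Rm[:,2]; print("push %.2f"%-(np.mean(F,0)@d),"z %.2f"%np.mean(F,0)[2],"s %.5f"%(np.mean(X,0)@np.array([.9973,-.0735,0])),[round(float(-f@d),1) for f in F])
E
for i in 1; do python3 rd.py; done
python3 -m jog '[{"delta_rot":[0,0,0],"translation":[0,0,0.0005],"jaw":-1},{"delta_rot":[0,0,0],"translation":[0,0,0.001],"jaw":-1}]' |grep force
python3 rd.py
python3 -m jog '[{"delta_rot":[0,0,0],"translation":[0,0,0.0005],"jaw":-1},{"delta_rot":[0,0,0],"translation":[0,0,0.001],"jaw":-1}]' |grep force
python3 rd.py
```

```text
push 6.31 z 2.99 s 0.58796 [6.4, 6.8, 5.7]
contact_force: [-7.6, 0.9, 4.3]
push 7.62 z 2.43 s 0.58891 [7.1, 8.6, 7.1]
contact_force: [-8.0, 2.4, 4.4]
push 7.06 z 3.07 s 0.58987 [7.0, 6.9, 7.3]
```

```bash

python3 -m jog '[{"delta_rot":[0,0,0],"translation":[0,0,0.0003],"jaw":-1},{"delta_rot":[0,0,0],"translation":[0,0,0.0006],"jaw":-1}]' |grep -E "force|pos"
python3 rd.py
python3 -m jog '[{"delta_rot":[0,0,0],"translation":[0,0,0.0003],"jaw":-1},{"delta_rot":[0,0,0],"translation":[0,0,0.0006],"jaw":-1}]' |grep -E "force|pos"
python3 rd.py
python3 -m jog '[{"delta_rot":[0,0,0],"translation":[0,0,0.0003],"jaw":-1},{"delta_rot":[0,0,0],"translation":[0,0,0.0006],"jaw":-1}]' |grep -E "force|pos"
python3 rd.py
```

```text
position: [0.5905, -0.0185, 0.0651]
contact_force: [-7.5, 1.6, 3.4]
push 6.99 z 3.40 s 0.59044 [7.0, 7.1, 6.9]
position: [0.5911, -0.0186, 0.0651]
contact_force: [-8.2, 1.2, 3.3]
push 7.30 z 2.94 s 0.59101 [7.8, 6.6, 7.4]
position: [0.5917, -0.0186, 0.0651]
contact_force: [-7.3, 1.7, 3.5]
push 7.65 z 3.39 s 0.59157 [7.5, 8.3, 7.1]
```

```bash

python3 -m jog '[{"delta_rot":[0,0,0],"translation":[0,0,0.0003],"jaw":-1},{"delta_rot":[0,0,0],"translation":[0,0,0.0006],"jaw":-1}]' |grep -E "force"
python3 rd.py
python3 -m jog '[{"delta_rot":[0,0,0],"translation":[0,0,0.0003],"jaw":-1},{"delta_rot":[0,0,0],"translation":[0,0,0.0006],"jaw":-1}]' |grep -E "force"
python3 rd.py
python3 -m jog '[{"delta_rot":[0,0,0],"translation":[0,0,0.0003],"jaw":-1},{"delta_rot":[0,0,0],"translation":[0,0,0.0006],"jaw":-1}]' |grep -E "force"
python3 rd.py
```

```text
contact_force: [-8.1, 0.9, 4.0]
push 7.84 z 3.77 s 0.59216 [7.8, 7.6, 8.1]
contact_force: [-7.5, 1.0, 4.6]
push 8.05 z 2.91 s 0.59271 [8.4, 8.4, 7.3]
contact_force: [-6.9, 1.0, 4.3]
push 7.51 z 3.18 s 0.59327 [7.4, 7.8, 7.3]
```

```bash

python3 -m jog '[{"delta_rot":[0,0,0],"translation":[0,0,0.0003],"jaw":-1},{"delta_rot":[0,0,0],"translation":[0,0,0.0006],"jaw":-1}]' |grep -E "force"
python3 rd.py
python3 -m jog '[{"delta_rot":[0,0,0],"translation":[0,0,0.0003],"jaw":-1},{"delta_rot":[0,0,0],"translation":[0,0,0.0006],"jaw":-1}]' |grep -E "force"
python3 rd.py
python3 -m jog '[{"delta_rot":[0,0,0],"translation":[0,0,0.0003],"jaw":-1},{"delta_rot":[0,0,0],"translation":[0,0,0.0006],"jaw":-1}]' |grep -E "force"
python3 rd.py
```

```text
contact_force: [-6.0, 1.4, 3.3]
push 6.12 z 2.49 s 0.59411 [6.0, 6.2, 6.1]
contact_force: [-7.0, 1.8, 3.1]
push 6.51 z 2.71 s 0.59483 [6.5, 6.5, 6.5]
contact_force: [-7.1, 0.9, 3.5]
push 5.99 z 1.97 s 0.59551 [6.6, 5.5, 6.0]
```

```bash
python3 - <<'E'
from h import *
p=imaging.camera("side");  crop(p,290,400,170,250,7,"pics/side7c.png")
E
```

```text
(no output)
```

View pics/side7c.png

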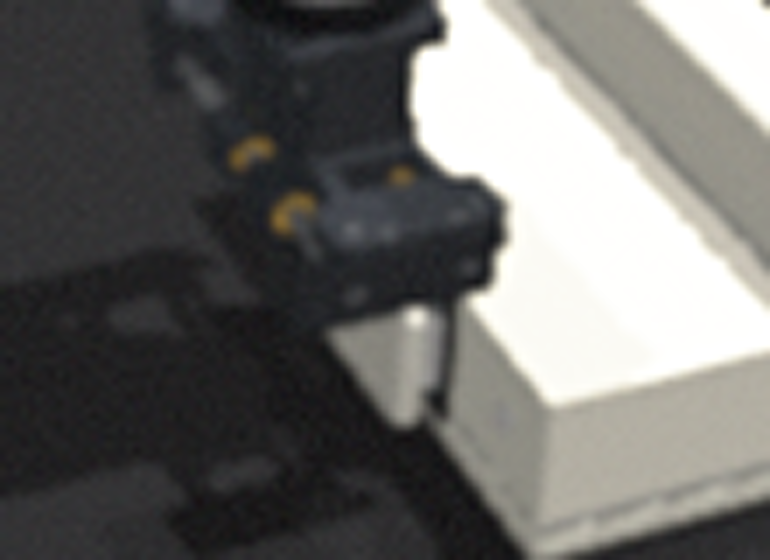

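```bash

python3 -m jog '[{"delta_rot":[0,0,0],"translation":[0,0,0.0002],"jaw":-1},{"delta_rot":[0,0,0],"translation":[0,0,0.0004],"jaw":-1}]' |grep -E "force"
python3 rd.py
python3 -m jog '[{"delta_rot":[0,0,0],"translation":[0,0,0.0002],"jaw":-1},{"delta_rot":[0,0,0],"translation":[0,0,0.0004],"jaw":-1}]' |grep -E "force"
python3 rd.py
python3 -m jog '[{"delta_rot":[0,0,0],"translation":[0,0,0.0002],"jaw":-1},{"delta_rot":[0,0,0],"translation":[0,0,0.0004],"jaw":-1}]' |grep -E "force"
python3 rd.py
```

```text
contact_force: [-6.8, 0.9, 2.7]
push 6.31 z 2.44 s 0.59591 [6.7, 6.2, 5.9]
contact_force: [-6.9, 1.8, 2.4]
push 6.16 z 2.33 s 0.59631 [6.2, 6.4, 5.8]
contact_force: [-7.0, 0.3, 2.6]
push 5.79 z 2.32 s 0.59674 [6.1, 5.4, 5.9]
```

```bash

python3 -m jog '[{"delta_rot":[0,0,0],"translation":[0,0,0.0003],"jaw":-1},{"delta_rot":[0,0,0],"translation":[0,0,0.0005],"jaw":-1}]' |grep -E "force"
python3 rd.py
python3 -m jog '[{"delta_rot":[0,0,0],"translation":[0,0,0.0003],"jaw":-1},{"delta_rot":[0,0,0],"translation":[0,0,0.0005],"jaw":-1}]' |grep -E "force"
python3 rd.py
python3 -m jog '[{"delta_rot":[0,0,0],"translation":[0,0,0.0003],"jaw":-1},{"delta_rot":[0,0,0],"translation":[0,0,0.0005],"jaw":-1}]' |grep -E "force"
python3 rd.py
```

```text
contact_force: [-5.7, 0.6, 1.3]
push 5.67 z 1.15 s 0.59738 [5.7, 6.0, 5.3]
contact_force: [-7.9, 1.1, 3.0]
push 7.20 z 3.08 s 0.59750 [7.0, 7.5, 7.2]
contact_force: [-8.3, 0.8, 4.5]
push 7.77 z 4.00 s 0.59769 [7.1, 8.3, 7.9]
```

```bash

python3 -m jog '[{"delta_rot":[0,0,0],"translation":[0,0,0.0002],"jaw":-1},{"delta_rot":[0,0,0],"translation":[0,0,0.0004],"jaw":-1}]' |grep -E "force"
python3 rd.py
python3 -m jog '[{"delta_rot":[0,0,0],"translation":[0,0,0.0002],"jaw":-1},{"delta_rot":[0,0,0],"translation":[0,0,0.0004],"jaw":-1}]' |grep -E "force"
python3 rd.py
```

```text
contact_force: [-8.8, 1.3, 4.8]
push 8.75 z 4.95 s 0.59785 [9.5, 8.4, 8.3]
contact_force: [-9.9, 1.2, 5.1]
push 9.97 z 5.75 s 0.59800 [11.2, 9.5, 9.2]
```

The stop is felt: about 10 N, with force climbing about 8 N per mm. Letting go now.

```bash

python3 -m jog '[{"delta_rot":[0,0,0],"translation":[0,0,-0.002],"jaw":-1},{"delta_rot":[0,0,0],"translation":[0,0,-0.004],"jaw":-1},{"delta_rot":[0,0,0],"translation":[0,0,-0.006],"jaw":-1},{"delta_rot":[0,0,0],"translation":[0,0,-0.009],"jaw":-1},{"delta_rot":[0,0,0],"translation":[0,0,-0.012],"jaw":-1},{"delta_rot":[0,0,0],"translation":[0,0,-0.012],"jaw":-1}]'
python3 rd.py
python3 -m jog '[{"delta_rot":[0,0,0],"translation":[0,0,-0.02],"jaw":-1},{"delta_rot":[0,0,0],"translation":[0,0,-0.05],"jaw":-1},{"delta_rot":[0,0,0],"translation":[0,0,-0.09],"jaw":-1},{"delta_rot":[0,0,0],"translation":[0,0,-0.1],"jaw":-1},{"delta_rot":[0,0,0],"translation":[-0.03,0,-0.1],"jaw":-1},{"delta_rot":[0,0,0],"translation":[-0.07,0,-0.1],"jaw":-1},{"delta_rot":[0,0,0],"translation":[-0.1,0,-0.1],"jaw":-1},{"delta_rot":[0,0,0],"translation":[-0.1,0,-0.1],"jaw":-1}]'
python3 - <<'E'
from h import *
p=imaging.camera("side");  crop(p,270,400,140,250,6,"pics/side8c.png")
p=imaging.camera("top"); cv2.imwrite("pics/top8.png",p["pixels"][:,:,::-1])
E
```

```text
time_s: 19.87
position: [0.5892, -0.0187, 0.0662]
ee_rot: [-0.063, 1.569, -0.137]
contact_force: [0.1, 1.2, 0.4]
grip_width: 0.0006
push -0.02 z -0.10 s 0.58919 [-0.5, 0.6, -0.1]
time_s: 20.68
position: [0.4943, -0.0116, 0.1733]
ee_rot: [-0.004, 1.557, -0.078]
contact_force: [0.9, 1.0, 0.1]
grip_width: 0.0002
```

View pics/side8c.png

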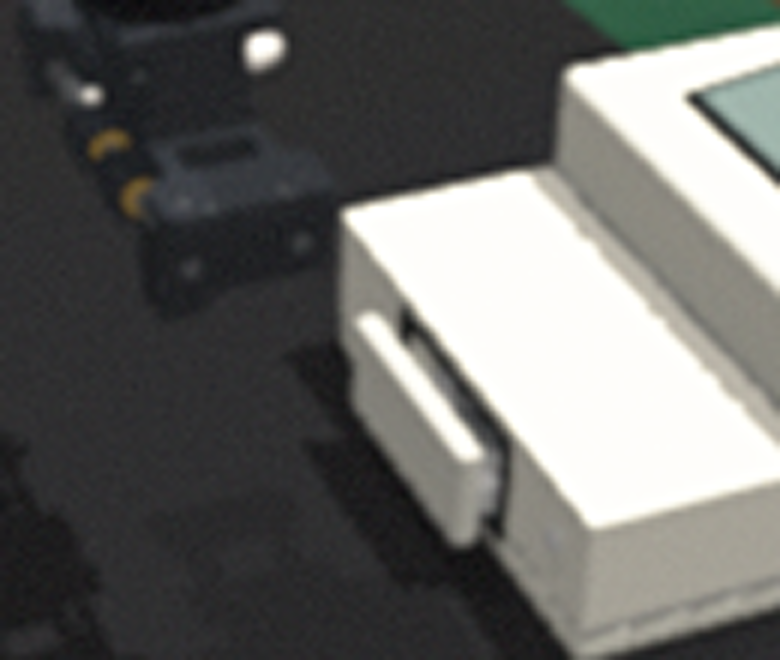

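View pics/top8.png

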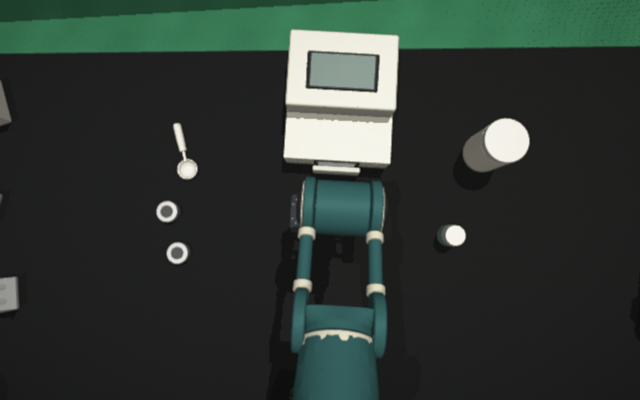

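The drawer has stayed in: the side crop shows the panel just proud of the slot at (420,430), and the top view shows it at (336,169). The jar, tin and scoop are at their old pixels. I'll wait and check once more.

```bash

python3 -m jog '[{"delta_rot":[0,0,0],"translation":[-0.02,0,-0.02],"jaw":-1},{"delta_rot":[0,0,0],"translation":[-0.02,0,-0.02],"jaw":-1},{"delta_rot":[0,0,0],"translation":[-0.02,0,-0.02],"jaw":-1},{"delta_rot":[0,0,0],"translation":[-0.02,0,-0.02],"jaw":-1},{"delta_rot":[0,0,0],"translation":[-0.02,0,-0.02],"jaw":-1},{"delta_rot":[0,0,0],"translation":[-0.02,0,-0.02],"jaw":-1},{"delta_rot":[0,0,0],"translation":[-0.02,0,-0.02],"jaw":-1},{"delta_rot":[0,0,0],"translation":[-0.02,0,-0.02],"jaw":-1},{"delta_rot":[0,0,0],"translation":[-0.02,0,-0.02],"jaw":-1},{"delta_rot":[0,0,0],"translation":[-0.02,0,-0.02],"jaw":-1}]'
python3 - <<'E'
from h import *
p=imaging.camera("side");  crop(p,270,400,140,250,6,"pics/side9c.png")
a=cv2.imread("pics/side8c.png").astype(int);b=cv2.imread("pics/side9c.png").astype(int)
print("diff around panel",np.abs(a-b)[300:,330:].mean())
t=imaging.camera("top")
for n in ["jar_mid","tin_mid","scoop_grip"]: print(n,models.recognise(t,n)[:1])
E
```

```text
time_s: 21.62
position: [0.4692, -0.0097, 0.1856]
ee_rot: [-3.072, 1.571, 3.137]
contact_force: [-1.5, -1.0, -0.4]
grip_width: -0.0
diff around panel 1.8995041152263374
jar_mid [{'at': [0.4427, -0.2947, 0.079], 'conf': 0.73}]
tin_mid [{'at': [0.6497, -0.3879, 0.1641], 'conf': 0.8}]
scoop_grip [{'at': [0.6389, 0.3757, 0.0091], 'conf': 0.8}]
```

View pics/side9c.png

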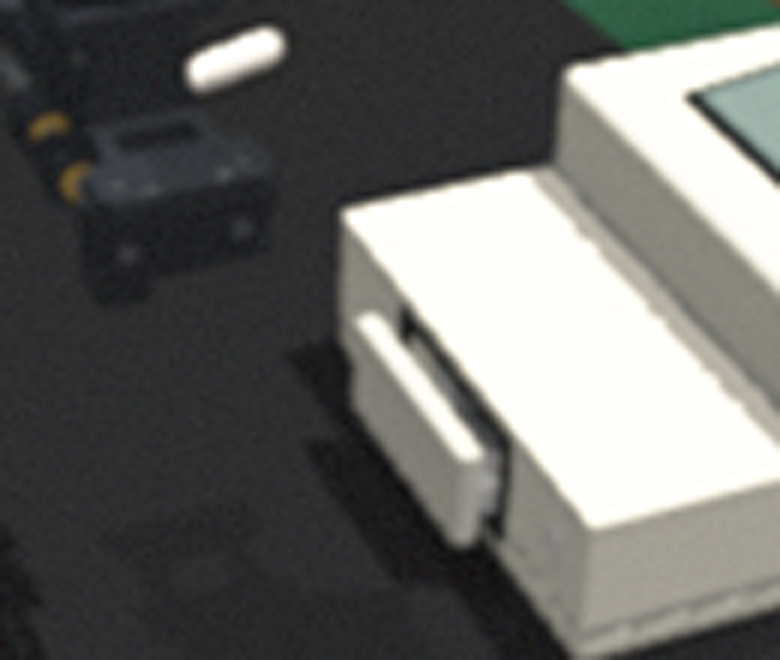

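The panel is unchanged nearly a second later, at the same pixels, and the robot is touching nothing. Handing in.

```bash
python3 -c "
from plant import hand_in
print(hand_in())"
```

```text
the job is handed in; nothing more can be done
None
```

I set the rightmost of the three look-alike cells flat in the recess, and the drawer latched on the first press. I handed the job in at about 22 s of the 67 s allowed.

- **Cell:** I put it down until the wrist force changed at the expected height, then released it. The side and wrist pictures showed it flat and centred before the drawer was pressed. It can't be seen with the drawer shut.
- **Drawer:** I pressed with closed fingers in small steps until the stop was felt. Readings there averaged about 10 N, and the highest single one was 11.2 N. The panel was at the same place in two pictures nearly a second apart, with the gripper clear of it.
- **Jar, tin and scoop:** the last check found them within about 4 mm of their first measured positions, which is the detector's accuracy.
- **Force readings:** at about 8 N, roughly 4 mm before the stop, the force eased to about 6 N. I took this for the latch mechanism or the fingers slipping slightly on the panel, and pressed on to the stop. An upward force of up to about 6 N on the fingers also showed during the press.

No check failed. The wrist camera disagreed with the top camera by 2–4 mm, so I aligned the cell to the recess within the wrist picture itself.

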